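Reset the contact gap of a straight key with the set on the dummy load

TASK

Resetting the straight key's contact gap closes its contacts and keys the transmitter, so first put the set on the dummy load: press the coax switch's knob down, turn it from the grounded middle position until it points to the port that the bank of red ceramic resistors is plugged into (not the rubber stub antenna's), and let it spring up there. Then screw the key's gap thumbscrew (the large knurled head at the rear of the lever, opposite the black keying knob) clockwise until it seats, back it off a quarter turn, and finish with the gripper still holding its head there while I tighten the lock nut. Leave the small tension screw and everything else on the bench as they are.

Things in the scene. Friction and masses are not known exactly. Their poses are not given: they have to be found in the camera images.
- coax_switch: coax switch, fixed to the bench: an aluminium box 100 (x) x 150 (y) x 46 mm high; origin at the centre of its underside, x towards its back face, z up. Two coax ports stand on the back face, at (50, +50, 25) mm and (50, -50, 25) mm; on top, with its axis at x = -10 mm, y = 0, sits the black selector knob
- selector_grip (a point): the selector knob's grip: a black bar 46 mm long, 12 mm thick, 22 mm high, along the point's x, on a round skirt 54 mm across and 6 mm thick. The point is on the knob's vertical axis at the bar's mid height: 11 mm above the skirt's top, 73 mm above the bench while the knob is up. The rounded nose with the white line (+x) is the pointer; in the middle position it points straight to the box's back
- selector (a joint): angle of the selector knob, rad, counter-clockwise from above positive: 0 = middle (all grounded), +1.05 (60 deg) = the port on the box's +y side, -1.05 = the port on its -y side; about 0.1 rad of play in each, end stops at +-1.13. Locked in each position while the knob is up (do not force it); let go between positions it stays down. Turning takes about 0.03 N m
- selector_press (a joint): how far the selector knob is pressed down, m: 0 up, 0.008 fully down; it needs more than 0.0063 to turn. Spring: about 3 N to start it moving, 6 N fully down; it rises by itself when let go in a position
- resistor_bank: the dummy load: open bank of four red ceramic resistor tubes between steel end plates, 56 mm wide, 65 mm high, plugged rigidly on one of the two back ports (which one varies) and reaching 140 mm back from the box; origin on the bench under the port's root, x away from the box
- antenna_stub: black rubber duck antenna stub standing on a steel elbow, top 112 mm above the bench, plugged on the other back port; origin on the bench under the port's root, x away from the box, the stub 30 mm out
- key_base: straight key, fixed to the bench: dark steel base plate 175 (x) x 84 (y) x 14 mm; origin at the centre of its underside, z up. A steel lever 13 mm wide runs along x, its top 48.5 mm above the bench, pivoted between two pillars at x = 0 (52 mm high). Black keying knob at x = -76 mm (42 mm across, top 70 mm high); gap thumbscrew at x = +58 mm
- thumb_head: head of the gap thumbscrew: knurled brass, round, 24 mm in diameter (25 over the knurl), 16 mm high, vertical axis, with a screwdriver slot along its x across the top; origin at the centre of its underside, 56.5 mm above the bench, z up. Below it the lock nut, 17 mm across, top 53 mm above the bench, and the lever. The head stays at its height while it turns (under 0.5 mm)
- gap_screw (a joint): turn of the gap thumbscrew, rad: 0 = seated (contacts closed, a hard stop), growing as it is unscrewed, counter-clockwise from above. Right-hand thread: clockwise screws it in. It starts 0.7 to 2.4 rad out; it turns with about 0.05 N m and stays where it is left
- tension_screw (a joint): turn of the small knurled tension screw on the key's lever, rad (counter-clockwise from above positive); to be left alone
- tension_top (a point): centre of the top of the tension screw's head, 14 mm in diameter, 28 mm from the pivot towards the keying knob, 60.5 mm above the bench
- handheld: black handheld transceiver standing upright, 34 x 58 mm, 120 mm high, loose; origin at the centre of its underside
- swr_meter: steel SWR meter block, 85 x 150 x 66 mm, loose, behind the key; origin at the centre of its underside
- wrench: small wrench, 130 mm long, lying loose; origin under its middle
- screwdriver: screwdriver, 160 mm long, lying loose; origin under its middle
- barrel_adapter: steel coax barrel adapter standing on end, 19 mm in diameter, 44 mm high, loose, between the switch and the key; origin at the centre of its underside
- mug: white mug, 80 mm across, 92 mm high, loose; origin at the centre of its underside
- solder_reel: grey solder reel, 60 mm across, 41 mm high, loose; origin at the centre of its underside
- plug_tray: grey tray 90 x 130 x 30 mm with a few coax plugs, loose; origin at the centre of its underside
- tension_mark (a point): point on the rim of the tension screw's head, 7 mm from its axis along the head's slot

How it is judged:
By the outcome, as a careful person would: the job done as asked, in the order asked, and still so for the second after the job is handed in, while the arm keeps its last pose, push and grip.
It also fails if it takes over 61 s, if anything falls off the work surface, if the arm or the gripper's body presses on something with over 40 N, if the wrist force passes 120 N, or if a joint passes its speed limit or range.

ROBOT

A 6-joint arm with a two-finger parallel gripper is mounted at the origin on the work surface. World frame = base frame: x ahead of the robot, y to its left, z up, the work surface at z = 0. Lengths are in mm, angles in rad, forces in N, time in s.
With the tool pointing down it reaches from about 275 to 775 mm from the base axis. Payload 14.6 kg.
Tool frame: the origin (TCP) lies at the very end of the fingers, on their centre line; the grasp point (between the pads) lies ctrl.tcp_to_grasp behind it (ctrl.tcp_to_grasp is the distance from the TCP to the grasp point, in mm); z points along the fingers, y is the line along which they close (so a half turn about z gives the same grasp; the last joint's range is limited). The gripper opens to 85 mm and grips with 20 to 120 N. Pads are 22 mm wide; open, the fingers measure 114 mm over their backs; the gripper's body (76 mm by 85 mm) begins 54 mm behind the grasp point. The pads swing forward as they close: fully open they stand 13 mm farther back than shut.
Start: joints at [1.033, 0.263, -0.048, 1.259, 0, 1.415], TCP at [196.102, 487.003, 231.278] pointing down, gripper open.
Joint ranges: [-2.65, 2.65], [-0.89, 1.7], [-1.18, 1.37], [-2.13, 2.11], [-1.35, 1.29], [-3.14, 3.14]. Speed limits (rad/s): [1.89, 1.89, 2.57, 2.79, 3.14, 3.14].

INTERFACE

Orientations are given as a unit quaternion [x, y, z, w].
In Python, from cell import ctrl, kin, vision, close_job, monitor gives the robot as it stands. The module is installed in compiled form; this text tells all that it offers. Calls block until the motion is done:
- ctrl.movep(position, orientation): joint-space move of the TCP to a pose.
- ctrl.move_l(position, rot=None, speed=150, threshold=None): straight line of the TCP; rot=None keeps the orientation; speed is the mean speed in mm/s. With threshold (N) it stops when the force on the tool has changed by that much, and returns True; else False.
- ctrl.move_j(angles): joint-space move.
- ctrl.set_gripper(opening, effort=None): finger opening in mm; effort is the grip in N (None keeps the last); returns when the fingers have stopped.
- ctrl.wait(seconds).
- kin.ik(position, orientation): joint angles nearest the present ones, or None.
- vision.snapshot(name): name is "scene" or "top"; returns a dict with "image" (420x560x3 uint8, blue, green, red), "vertical_fov" (degrees; the focal length in pixels is half the picture's height over the tangent of half this angle, whatever the lens; pixels are square), "cx", "cy" (the principal point, pixels), "R" (3x3) and "t" (3): a world point X has camera coordinates R X + t. Camera axes: x right, y down, z forward; pixel columns grow to the right and rows downward; lengths in mm; the calibration is good to about 2 mm. A picture is of the moment at which its call begins. There is no depth.
A pose or a line that the arm cannot do raises ctrl.Unreachable and nothing moves.
- close_job(): hands the job in; it is judged then, once.
Readings, each from a call of its own:
- monitor.current_clock(): time.
- monitor.current_qpos(): joint angles.
- monitor.current_joint_vel(): joint speeds.
- monitor.current_tau(): joint torques, N m.
- monitor.current_tool_pos(): TCP position.
- monitor.current_eef_rot(): TCP orientation.
- monitor.current_ft_force(): force on the tool from outside, world axes, zero at the start.
- monitor.current_moment(): the same for the moment, N m.
- monitor.current_width(): finger opening in mm.
- monitor.current_grasp_force(): force on a finger pad.
Only numpy, scipy, OpenCV 4.12 (cv2) and the standard library are available. Lean on these libraries where they do the work, as an engineer would, in place of code of your own. Each camera call takes 0.05 s, during which the arm holds its last target. There are 200 camera calls.

## Working session

There is one attempt and no reset: what is moved stays moved. The work goes in short steps, each a Python script; the robot and the scene stay as the last script left them, time stands still between calls to the robot, and variables do not carry over. Pictures are saved under pics/ and viewed, at most 10 in all, crops included, and the job is handed in when it is done.

```bash
mkdir -p pics; cat > h.py <<'E'
import numpy as np, cv2, json
from scipy.spatial.transform import Rotation as Rn
from cell import ctrl, kin, vision, close_job, monitor
def snap(name, fn, crop=None, scale=1):
    s=vision.snapshot(name); im=s["image"]; cv2.imwrite(f"pics/{fn}_raw.png",im)
    np.savez(f"pics/{fn}.npz",R=s["R"],t=s["t"],f=210/np.tan(np.radians(s["vertical_fov"])/2),c=[s["cx"],s["cy"]])
    if crop: im=im[crop[1]:crop[3],crop[0]:crop[2]]
    cv2.imwrite(f"pics/{fn}.png",cv2.resize(im,None,fx=scale,fy=scale,interpolation=cv2.INTER_CUBIC))
def px2w(fn,u,v,z):
    d=np.load(f"pics/{fn}.npz"); R,t=d["R"],d["t"]
    r=R.T@np.array([(u-d["c"][0])/d["f"],(v-d["c"][1])/d["f"],1]); o=-R.T@t
    return o+r*(z-o[2])/r[2]
def w2px(fn,X):
    d=np.load(f"pics/{fn}.npz"); p=d["R"]@np.array(X)+d["t"]; return p[:2]/p[2]*d["f"]+d["c"]
def down(a): # tool y (closing) at angle a from world x ... tool z down
    x=[np.sin(a),-np.cos(a),0]; y=[np.cos(a),np.sin(a),0]; z=[0,0,-1]
    return Rn.from_matrix(np.array([x,y,z]).T).as_quat()
E
python3 - <<'E'
from h import *
snap("top","top1",None,1.42); snap("scene","sc1",None,1.42)
for n in("top1","sc1"):
    d=np.load(f"pics/{n}.npz"); print(d["f"],d["c"],-d["R"].T@d["t"],d["R"])
print(ctrl.tcp_to_grasp, monitor.current_eef_rot(), Rn.from_quat(monitor.current_eef_rot()).as_matrix(), monitor.current_width(), monitor.current_clock())
x=Rn.from_quat(down(0)).as_matrix();print(np.linalg.det(x))
E
```

```text
528.5440724696773 [276.16766808 215.37072048] [ 258.31711066   16.65959305 1442.13112285] [[ 0.0018586  -0.99999238  0.00343357]
 [-0.98052807 -0.00249666 -0.19636309]
 [ 0.19637016 -0.00300175 -0.98052524]]
429.4399857161071 [287.21756171 207.87284241] [1239.90958524 -582.04217104  682.37879163] [[ 0.63626395  0.7712324   0.0192036 ]
 [ 0.42315805 -0.32807407 -0.84457366]
 [-0.64506236  0.54549793 -0.53509491]]
18.700000000000003 [ 1.90206589e-01  9.81743976e-01 -4.39529946e-04 -1.62876076e-04] [[-9.27642854e-01  3.73468203e-01 -4.87008196e-04]
 [ 3.73468489e-01  9.27642520e-01 -8.01051549e-04]
 [ 1.52602228e-04 -9.24971960e-04 -9.99999561e-01]] 85.6204540861717 0.1Traceback (most recent call last):
  File "<stdin>", line 6, in <module>
  File "h.py", line 17, in down
    return Rn.from_matrix(np.array([x,y,z]).T).as_quat()
           ~~~~~~~~~~~~~~^^^^^^^^^^^^^^^^^^^^^
  File "scipy/spatial/transform/_rotation.pyx", line 1143, in scipy.spatial.transform._rotation.Rotation.from_matrix
ValueError: Non-positive determinant (left-handed or null coordinate frame) in rotation matrix 0: [[ 0.  1.  0.]
 [-1.  0.  0.]
 [ 0.  0. -1.]].
```

View pics/top1.png

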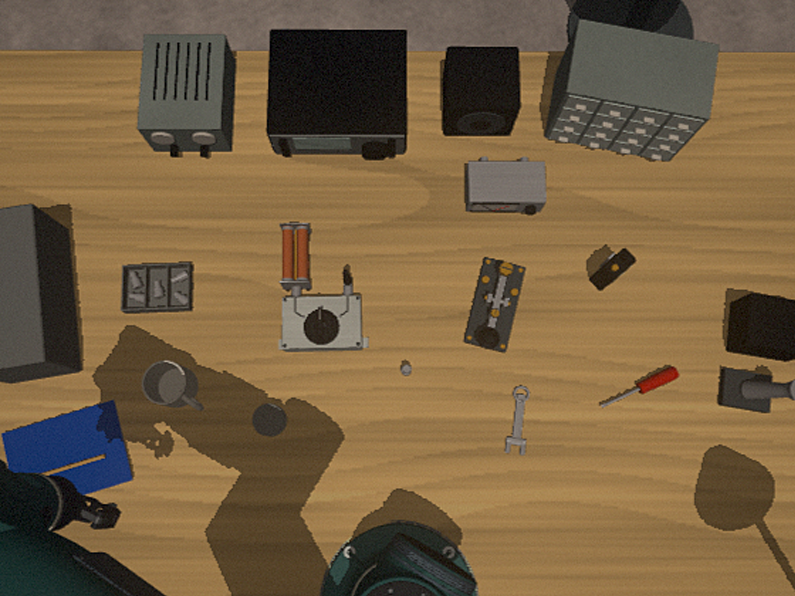

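View pics/sc1.png

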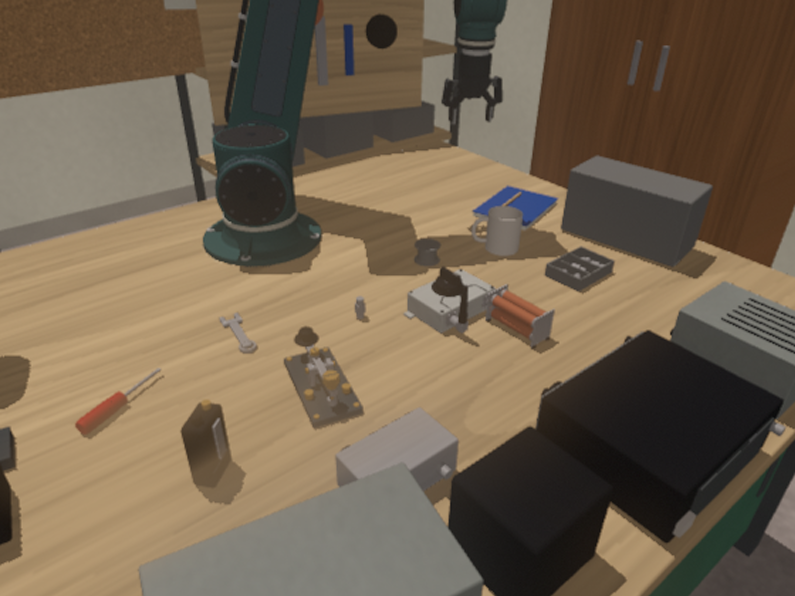

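The top view shows the red resistor bank on the box's left (+y) port, at (295,255), and the stub at (347,275). The knob is at (321,326) and the gap screw at about (506,268). I'll enlarge both.

```bash
sed -i 's/x=\[np.sin(a),-np.cos(a),0\]/x=[-np.sin(a),np.cos(a),0]/' h.py
python3 - <<'E'
from h import *
im=cv2.imread("pics/top1_raw.png")
a=cv2.resize(im[195:255,190:265],None,fx=8,fy=8,interpolation=cv2.INTER_CUBIC)  # 600x480
b=cv2.resize(im[175:255,320:375],None,fx=7,fy=7,interpolation=cv2.INTER_CUBIC)
H=max(a.shape[0],b.shape[0]); c=np.zeros((H,400+400,3),np.uint8)
a=cv2.resize(im[200:255,193:260],None,fx=6,fy=6,interpolation=cv2.INTER_CUBIC)
c[:a.shape[0],:a.shape[1]]=a; c[:b.shape[0],415:415+b.shape[1]]=b
cv2.imwrite("pics/c1.png",c)
E
```

```text
(no output)
```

View pics/c1.png

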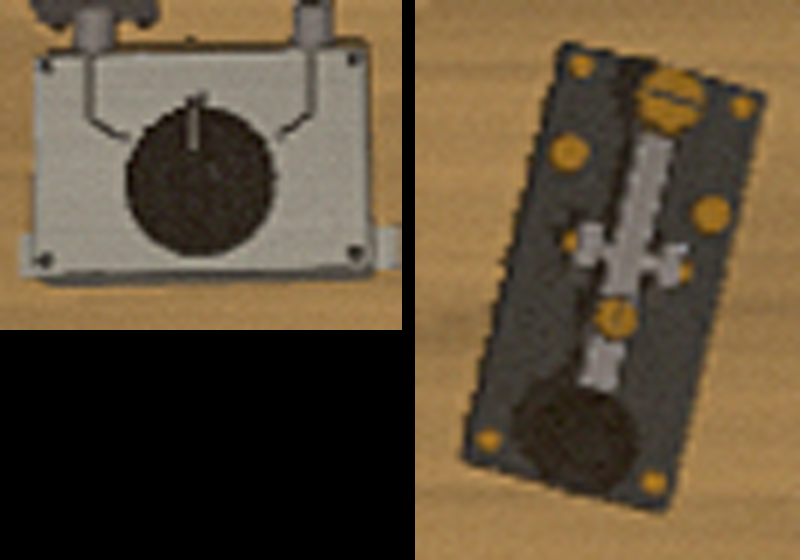

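```bash
python3 - <<'E'
from h import *
A=lambda u,v,z:px2w("top1",193+u/6,200+v/6,z)[:2]
B=lambda u,v,z:px2w("top1",320+(u-415)/7,175+v/7,z)[:2]
c=[A(*p,46) for p in((37,50),(368,45),(372,268),(35,275))]
print("corners",c,"ctr",np.mean(c,0)); e=c[0]-c[1]+c[3]-c[2]
phi=np.arctan2(e[1],e[0])-np.pi/2; print("yaw box",phi,np.linalg.norm(c[0]-c[1]),np.linalg.norm(c[0]-c[3]))
print("knob from box",np.mean(c,0)-10*np.array([np.cos(phi),np.sin(phi)]),"skirt",A(200,181,62))
h=B(671,100,72.5);t=B(616,317,60.5);k=B(575,435,70)
print("head",h,"tens",t,"keyknob",k,np.linalg.norm(h-t),np.linalg.norm(h-k),"lever yaw",np.arctan2(*(h-k)[::-1]))
bc=[B(*p,14) for p in((562,42),(765,92),(668,510),(463,460))]
m=np.mean(bc,0);d=bc[0]-bc[3]+bc[1]-bc[2];y=np.arctan2(d[1],d[0]);print("base",m,y,np.linalg.norm(d)/2,"head from base",m+58*np.array([np.cos(y),np.sin(y)]))
s=B(692,104,72.5)-B(651,93,72.5);print("slot ang",np.arctan2(s[1],s[0]))
for a in(0,.5,1,1.5,2,-.5,-1,-1.57,2.6): 
  q=kin.ik([h[0],h[1],150],down(a)); print(a,None if q is None else np.round(q,2))
E
```

```text
corners [array([556.76789772, 220.30565343]), array([559.45628799,  71.41352839]), array([458.18379887,  68.62810257]), array([454.70012552, 218.08420907])] ctr [507.27702752 144.60787336]
yaw box 0.02068449786524318 148.91639379984227 102.09194355132949
knob from box [497.27916669 144.40104313] skirt [494.43298734 144.2891102 ]
head [ 604.20645148 -202.1293064 ] tens [ 522.16384006 -180.73431955] keyknob [ 475.22707643 -162.8504311 ] 84.78641135498255 134.8277020256491 lever yaw -0.295613137070526
base [ 548.45579903 -187.39261592] -0.24945640507106515 173.52449786476745 head from base [ 604.66051146 -201.71149507]
slot ang -1.8397730355687159
0 [-0.45  0.49  0.08  1.17  0.    1.12]
0.5 [-0.45  0.49  0.08  1.17  0.    0.62]
1 [-0.45  0.49  0.08  1.17  0.    0.12]
1.5 [-0.45  0.49  0.08  1.17  0.   -0.38]
2 [-0.45  0.49  0.08  1.17  0.   -0.88]
-0.5 [-0.45  0.49  0.08  1.17  0.    1.62]
-1 [-0.45  0.49  0.08  1.17  0.    2.12]
-1.57 [-0.45  0.49  0.08  1.17  0.    2.69]
2.6 [-0.45  0.49  0.08  1.17  0.   -1.48]
```

```bash
python3 - <<'E'
from h import *
print(w2px("sc1",[496,144.4,84])*1.42, w2px("sc1",[604.4,-202,72.5])*1.42, w2px("sc1",[604.4,-202,56.5])*1.42)
im=cv2.imread("pics/sc1_raw.png")
a=cv2.resize(im[185:240,280:350],None,fx=6,fy=6,interpolation=cv2.INTER_CUBIC)
b=cv2.resize(im[225:300,195:258],None,fx=6,fy=6,interpolation=cv2.INTER_CUBIC)
c=np.zeros((450,798,3),np.uint8); c[:330,:420]=a; c[:450,420:798]=b; cv2.imwrite("pics/c2.png",c)
P=lambda X:(w2px("sc1",X)-[280,185])*6
Q=lambda X:(w2px("sc1",X)-[195,225])*6+[420,0]
print("bar top",P([496,144.4,84]),"nose",P([519,144.9,84]),"tail",P([473,143.9,84]),"skirt",P([496,144.4,62]))
print("headtop",Q([604.4,-202,72.5]))
ctrl.movep([496,144.4,125],down(np.pi/2+.02)); ctrl.set_gripper(40,35)
print(monitor.current_clock(),monitor.current_tool_pos(),monitor.current_qpos())
E
```

```text
[446.30387764 270.84331491] [328.38363319 373.68938757] [328.90137857 381.63787919]
bar top [205.79103227  34.40837286] nose [240.54130984  54.00384015] tail [171.87665304  15.2842635 ] skirt [203.30666281  75.03910125]
headtop [637.53647825 228.96924325]
2.3167 [496.00076059 144.47293059 125.03107814] [ 1.25613279e-01  3.05887834e-01 -2.86253064e-01  9.78597459e-01
 -2.07817386e-05  1.05509000e-01]
```

View pics/c2.png

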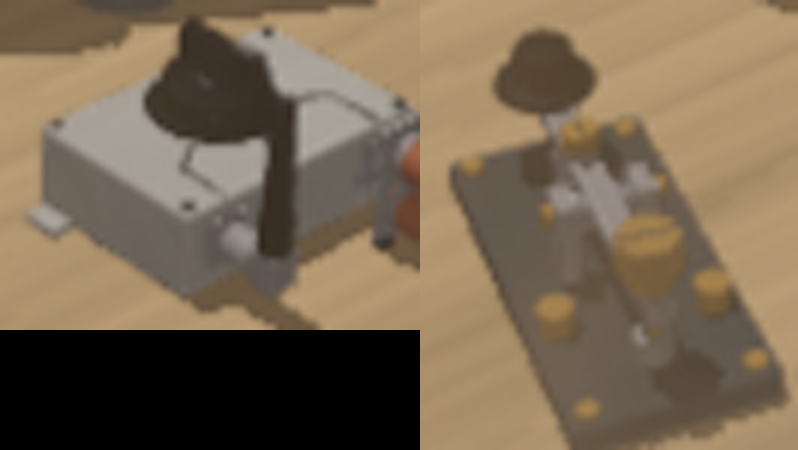

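The scene crop shows the knob's tail at (195,20), its nose near (262,65), and the head top at (649,236). These sit a few mm off the predictions. I'll compare the known box corners, and the gripper tip, whose pose is known.

```bash
python3 - <<'E'
from h import *
P=lambda X:(w2px("sc1",X)-[280,185])*6
Q=lambda X:(w2px("sc1",X)-[195,225])*6+[420,0]
c,s=np.cos(.0207),np.sin(.0207)
for dx,dy in((-50,-75),(50,-75),(50,75),(-50,75)):
  print("box",dx,dy,P([507.3+c*dx-s*dy,144.6+s*dx+c*dy,46]).round())
c,s=np.cos(-.25),np.sin(-.25)
for dx,dy in((-87.5,-42),(87.5,-42),(87.5,42),(-87.5,42)):
  print("key",dx,dy,Q([548.4+c*dx-s*dy,-187.4+s*dx+c*dy,14]).round())
snap("top","t2",(170,170,300,260),3); snap("scene","s2",(250,120,380,240),3)
a=cv2.imread("pics/t2.png");b=cv2.imread("pics/s2.png");o=np.zeros((360,780,3),np.uint8);o[:270,:390]=a;o[:,390:]=b;cv2.imwrite("pics/c3.png",o)
p=monitor.current_tool_pos();print("tcp top",(w2px("t2",p)-[170,170])*3,"scene",(w2px("s2",p)-[250,120])*3+[390,0])
E
```

```text
box -50 -75 [ 27. 123.]
box 50 -75 [174. 217.]
box 50 75 [406. 105.]
box -50 75 [257.  23.]
key -87.5 -42 [435. 158.]
key 87.5 -42 [563. 432.]
key 87.5 42 [778. 367.]
key -87.5 42 [628. 109.]
tcp top [162.23220427 166.07490795] scene [585.28336802 173.24932749]
```

View pics/c3.png

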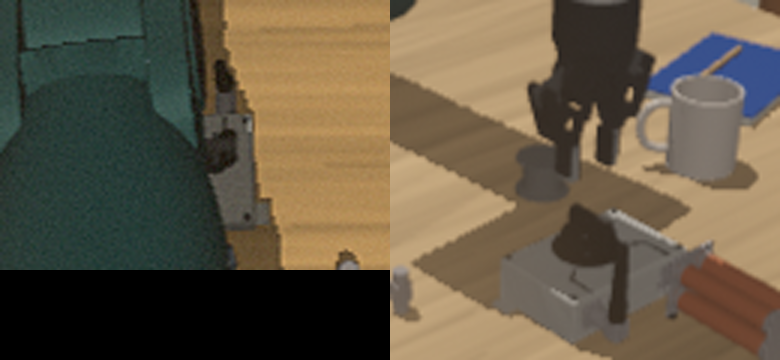

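```bash
python3 - <<'E'
from h import *
def mk(fn,ox,oy,f,px=0): return lambda u,v,z:px2w(fn,ox+(u-px+.5)/f-.5,oy+(v+.5)/f-.5,z)[:2]
A=mk("top1",193,200,6);B=mk("top1",320,175,7,415);P=mk("sc1",280,185,6);Q=mk("sc1",195,225,6,420)
def rect(c):
    c=np.array(c);m=c.mean(0);d=c[2]-c[3]+c[1]-c[0];return m,np.arctan2(d[1],d[0])
# order: (-,-),(+,-),(+,+),(-,+)
for n,c in(("box top",[A(*p,46) for p in((372,268),(368,45),(37,50),(35,275))]),("box sc",[P(*p,46) for p in((43,125),(190,213),(412,105),(268,30))])):
    m,y=rect(c);print(n,m,y,"knob",m-10*np.array([np.cos(y),np.sin(y)]))
print("skirt",A(200,181,62))
for n,c in(("key top",[B(*p,14) for p in((668,510),(765,92),(562,42),(463,460))][0:0] or [B(*p,14) for p in((668,510),(765,92),(562,42),(463,460))]),("key sc",[Q(*p,14) for p in((450,160),(572,447),(787,393),(640,118))])):
    m,y=rect(c);print(n,m,y,"head",m+58*np.array([np.cos(y),np.sin(y)]))
print("head top",B(671,100,72.5),"sc",Q(649,236,72.5))
print("bar sc tail,nose",P(195,20,84),P(262,65,84))
E
```

```text
box top [508.40927952 145.74799873] 0.024772057604061787 knob [498.41234764 145.50030349]
box sc [509.49403596 148.69051701] 0.05061227635194225 knob [499.50684124 148.1846103 ]
skirt [495.54909782 145.41476822]
key top [ 549.65941186 -186.2399603 ] -0.24927112889568476 head [ 605.86677627 -200.54842582]
key sc [ 555.42002931 -187.93309682] -0.2771131084389194 head [ 611.2072853  -203.80073903]
head top [ 605.38254156 -201.01700355] sc [ 608.57606236 -200.84921056]
bar sc tail,nose [480.48719166 150.1847237 ] [529.88843516 146.52391113]
```

```bash
python3 - <<'E'
from h import *
a=np.pi/2+.025
ctrl.move_l([498.5,146.7,90],down(a),150)
print(ctrl.move_l([498.5,146.7,64.5],None,80,threshold=5))
F=lambda s:print(s,monitor.current_clock(),np.round(monitor.current_tool_pos(),1),np.round(monitor.current_ft_force(),1),np.round(monitor.current_moment(),2),round(monitor.current_width(),1),monitor.current_grasp_force())
F("at"); ctrl.set_gripper(5,30); F("grip")
E
```

```text
False
at 3.2667 [498.7 146.7  65. ] [ 0.2 -0.4  0.4] [-0.01  0.01  0.  ] 40.1 0.0
grip 3.625 [498.8 146.8  65. ] [-0.6  0.3  4.4] [ 0.09 -0.01  0.  ] 11.1 35.66861808300018
```

```bash
python3 - <<'E'
from h import *
F=lambda s:print(s,monitor.current_clock(),np.round(monitor.current_tool_pos(),1),np.round(monitor.current_ft_force(),1),np.round(monitor.current_moment(),2),round(monitor.current_width(),1),monitor.current_grasp_force())
p=np.array(monitor.current_tool_pos())
print(ctrl.move_l(p-[0,0,8.3],None,30,threshold=12)); F("down")
p=np.array([498.5,146.7,monitor.current_tool_pos()[2]])
a=np.pi/2+.025
for d in (.15,.3):
    ctrl.move_l(p,down(a+d),60); F(d)
E
```

```text
True
down 3.9417 [498.9 146.8  57.1] [-2.8 -0.5  9.9] [-0.07  0.41  0.01] 11.2 36.69814109802246
0.15 4.2417 [498.9 146.6  57.3] [-0.1 -1.   5.7] [-0.23 -0.04  0.04] 11.0 36.0765016078949
0.3 4.5417 [498.9 146.4  57.3] [ 1.1 -2.7  6.4] [-0.57 -0.12  0.  ] 11.1 36.078885197639465
```

```bash
python3 - <<'E'
from h import *
F=lambda s:print(s,monitor.current_clock(),np.round(monitor.current_tool_pos(),1),np.round(monitor.current_ft_force(),1),np.round(monitor.current_moment(),2),round(monitor.current_width(),1),monitor.current_grasp_force())
p=np.array([498.5,146.7,57]); a=np.pi/2+.025
for d in (.55,.8,1.05):
    ctrl.move_l(p,down(a+d),60); F(d)
print(monitor.current_qpos())
p[2]=64.9; ctrl.move_l(p,None,40); F("raised")
ctrl.set_gripper(40); F("open")
ctrl.move_l([498.5,146.7,150],None,200)
ctrl.movep([606.5,-201,130],down(2.1)); F("head above")
snap("top","t3",(185,190,265,260),5);snap("scene","s3",(280,185,350,240),5)
x=np.zeros((350,750,3),np.uint8);x[:,:400]=cv2.imread("pics/t3.png");x[:275,400:]=cv2.imread("pics/s3.png");cv2.imwrite("pics/c4.png",x)
E
```

```text
0.55 4.9417 [499.1 146.1  57.2] [ 1.5 -4.3  6.5] [-1.01 -0.19  0.02] 11.3 36.084240674972534
0.8 5.3417 [499.3 145.8  57.3] [ 1.2 -6.2  5.4] [-1.38 -0.37  0.06] 11.1 36.0814493894577
1.05 5.7417 [499.6 145.7  57.3] [ 2.5 -7.9  7.4] [-1.73 -0.66  0.03] 11.2 36.0766339302063
[ 0.12853008  0.37200609 -0.3920979   0.80489372 -0.00263537 -0.946147  ]
raised 6.0917 [499.5 145.7  65.1] [ 3.2 -8.5  3.4] [-1.65 -0.72  0.04] 11.0 35.63059866428375
open 6.4833 [498.3 146.8  64.7] [-0.  -0.3  0.2] [ 0.02 -0.02  0.01] 40.0 0.0
head above 8.425 [ 606.5 -199.8  130.1] [-0.3  1.3 -0.4] [0.03 0.03 0.02] 39.9 0.0
```

View pics/c4.png

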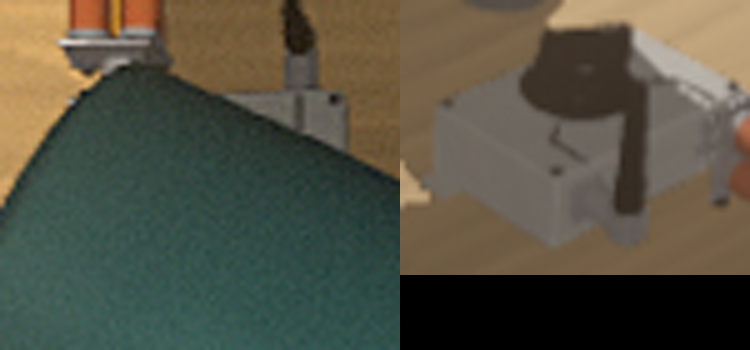

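The scene view shows the bar now lying across the view, from (545,28) to (630,25) in the crop, which fits 60° towards the resistor bank. I'll check numerically whether it's up, and go on to grip the head.

```bash
python3 - <<'E'
from h import *
F=lambda s:print(s,monitor.current_clock(),np.round(monitor.current_tool_pos(),1),np.round(monitor.current_ft_force(),1),np.round(monitor.current_moment(),2),round(monitor.current_width(),1),monitor.current_grasp_force())
for z in(84,76):
  for r in(23,-23):
    u=w2px("s3",[499+r*np.cos(1.075),146.7+r*np.sin(1.075),z]); print(z,r,(u-[280,185]+.5)*5-.5+[400,0])
ctrl.move_l([606.5,-201,85],down(2.1),150)
print(ctrl.move_l([606.5,-201,57],None,80,threshold=5)); F("at")
if monitor.current_tool_pos()[2]<58.5: ctrl.set_gripper(15,60); F("grip")
E
```

```text
84 23 [620.09960668  28.23846982]
84 -23 [539.99996213  34.88274822]
76 23 [619.17842293  40.60236562]
76 -23 [539.35935729  47.30510274]
False
at 9.475 [ 606.6 -201.1   57.3] [-0.2  0.1  0.8] [0.01 0.03 0.04] 40.2 0.0
grip 9.775 [ 607.4 -202.    58.1] [ 2.2 -4.4  5.3] [-0.95 -0.16 -0.05] 21.3 58.57612073421478
```

The knob is up: its edges match z = 84. The width reading of 21.3 is a bit low for the 24 mm head, so I'll take one look at the grip.

```bash
python3 - <<'E'
from h import *
snap("scene","s4",(190,190,270,300),5); snap("top","t4",(320,165,385,245),5)
x=np.zeros((550,725,3),np.uint8);x[:,:400]=cv2.imread("pics/s4.png");x[:400,400:]=cv2.imread("pics/t4.png");cv2.imwrite("pics/c5.png",x)
p=np.array(monitor.current_tool_pos());print((w2px("s4",p)-[190,190]+.5)*5)
E
```

```text
[214.18086565 397.01070132]
```

View pics/c5.png

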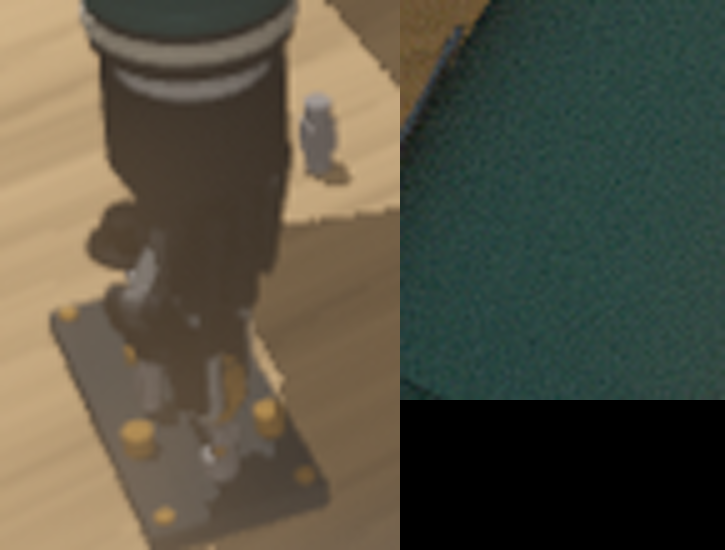

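The scene crop shows the near finger at x 170–220, with the brass head's right edge visible at (230,385). The head is held about centrally at the predicted TCP (214,397). I'll turn it clockwise in steps.

```bash
cat >> h.py <<'E'
def yaw():
    y=Rn.from_quat(monitor.current_eef_rot()).as_matrix()[:,1]; return np.arctan2(y[1],y[0])
def rep(s): print(s,"t",round(monitor.current_clock(),2),"yaw",round(yaw(),3),np.round(monitor.current_tool_pos(),1),np.round(monitor.current_ft_force(),1),"M",np.round(monitor.current_moment(),3),round(monitor.current_width(),1),round(monitor.current_grasp_force()))
E
python3 - <<'E'
from h import *
ctrl.move_l([607.5,-202,57.8],down(2.1),40); rep("c")
for i in range(1,6):
    ctrl.move_l([607.5,-202,57.8],down(2.1-.08*i),40); rep(2.1-.08*i)
E
```

```text
c t 10.12 yaw 2.1 [ 607.5 -202.1   58.1] [-2.1 -1.1  3.9] M [-0.266  0.403 -0.036] 21.4 60
2.02 t 10.38 yaw 2.019 [ 607.5 -202.    58.1] [-2.6 -1.9  4.8] M [-0.14   0.467 -0.071] 21.6 60
1.9400000000000002 t 10.62 yaw 1.939 [ 607.5 -202.    58.1] [-3.1 -0.2  5.7] M [-0.146  0.512 -0.039] 21.5 60
1.86 t 10.88 yaw 1.859 [ 607.5 -201.9   58.1] [-2.6 -0.7  4.7] M [-0.016  0.589 -0.06 ] 21.0 60
1.78 t 11.12 yaw 1.779 [ 607.4 -201.8   58.1] [-3.2 -0.6  6. ] M [ 0.075  0.611 -0.061] 21.5 60
1.7000000000000002 t 11.38 yaw 1.699 [ 607.4 -201.8   58.1] [-2.1  1.5  6.2] M [ 0.161  0.623 -0.084] 21.1 60
```

```bash
python3 - <<'E'
from h import *
a=1.7
while a>-.6:
    a-=.06; ctrl.move_l([607.5,-202,57.8],down(a),40); m=monitor.current_moment()[2]; print(round(a,2),round(yaw(),3),round(m,3),end=" | ")
    if m<-.22: break
rep("\nend"); print(monitor.current_qpos())
E
```

```text
1.64 1.64 -0.09 | 1.58 1.58 0.008 | 1.52 1.52 -0.011 | 1.46 1.46 -0.103 | 1.4 1.4 -0.06 | 1.34 1.34 -0.056 | 1.28 1.28 -0.012 | 1.22 1.22 -0.047 | 1.16 1.16 -0.089 | 1.1 1.1 -0.038 | 1.04 1.04 -0.099 | 0.98 0.98 -0.075 | 0.92 0.92 -0.085 | 0.86 0.86 -0.108 | 0.8 0.8 -0.034 | 0.74 0.74 -0.045 | 0.68 0.68 -0.05 | 0.62 0.62 0.001 | 0.56 0.561 0.426 | 0.5 0.501 -0.028 | 0.44 0.441 0.015 | 0.38 0.382 0.051 | 0.32 0.322 -0.037 | 0.26 0.263 0.726 | 0.2 0.201 -0.06 | 0.14 0.142 0.567 | 0.08 0.081 0.114 | 0.02 0.021 0.03 | -0.04 -0.04 -0.079 | -0.1 -0.1 -0.08 | -0.16 -0.16 0.573 | -0.22 -0.219 -0.032 | -0.28 -0.279 0.457 | -0.34 -0.339 -0.013 | -0.4 -0.398 -0.043 | -0.46 -0.458 -0.09 | -0.52 -0.517 0.4 | -0.58 -0.577 0.243 | -0.64 -0.637 0.159 | 
end t 21.12 yaw -0.637 [ 609.2 -200.5   58.2] [12.2 10.6  2.8] M [ 1.989 -2.422  0.159] 21.3 60
[-0.44683283  0.55036404 -0.06558121  0.95290461  0.00420868  1.76070952]
```

The stop shows as a positive moment at yaw ≈ 0.58 (about 1.52 rad in), after which the grip slipped at the hard stop. I'll regrip harder, seat it gently, and back off from the measured contact.

```bash
python3 - <<'E'
from h import *
ctrl.set_gripper(40); rep("open")
P=[607.5,-202,57.8]
ctrl.move_l(P,down(-.2),150); rep("pos")
ctrl.set_gripper(15,110); rep("grip")
p=monitor.current_tool_pos()
a=-.2
while a>-.6:
    a-=.02; ctrl.move_l(P,down(a),40); ctrl.wait(.1); m=np.mean([monitor.current_moment()[2] for _ in range(3)]); print(round(a,2),round(yaw(),3),round(m,3),end=" | ")
    if m>.35: break
rep("\nend")
E
```

```text
open t 21.44 yaw -0.639 [ 606.9 -201.9   57.4] [-1.2 -0.5 -0.2] M [-0.003 -0.043 -0.017] 40.3 0
pos t 22.03 yaw -0.203 [ 607.3 -202.    57.7] [-0.2  0.6 -0.1] M [-0.015 -0.013 -0.012] 40.1 0
grip t 22.36 yaw -0.201 [ 608.2 -202.2   58.4] [ 2.8 -0.4  5.6] M [ 0.104 -0.469 -0.053] 19.8 108
-0.22 -0.221 0.238 | -0.24 -0.24 0.539 | 
end t 23.06 yaw -0.24 [ 608.1 -202.2   58.4] [1.2 0.1 5.1] M [-0.038 -0.346  0.539] 19.3 108
```

```bash
python3 - <<'E'
from h import *
P=[608,-202.2,57.8]
for a in np.linspace(-.24,1.369,9)[1:]:
    ctrl.move_l(P,down(a),40); print(round(yaw(),3),round(monitor.current_moment()[2],3),end=" | ")
ctrl.wait(.5); rep("\nend"); print(monitor.current_qpos()[5])
snap("scene","s5",(180,170,380,310),4)
E
```

```text
-0.039 0.069 | 0.162 0.072 | 0.363 0.06 | 0.561 0.011 | 0.76 0.062 | 0.961 0.02 | 1.162 0.048 | 1.363 -0.003 | 
end t 26.36 yaw 1.363 [ 608.9 -201.9   58.2] [6.7 4.2 4.2] M [ 0.731 -1.26   0.043] 19.7 108
-0.23944216723252748
```

View pics/s5.png

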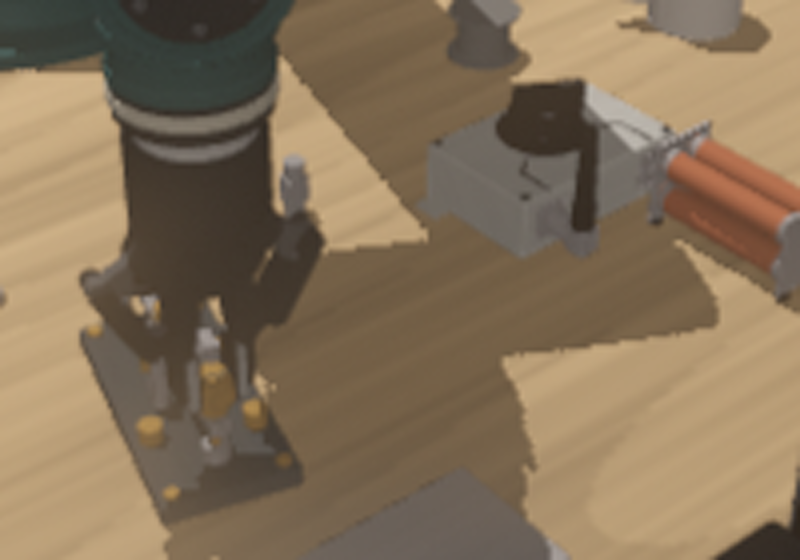

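The picture shows the gripper holding the brass head at (215,385), with the bar up and turned towards the red bank. Nothing else appears disturbed. Measured back-off is 1.568 rad from contact.

```bash
python3 -c "
from h import *
print(close_job())"
```

```text
the job is handed in; nothing more can be done
None
```

The coax switch is on the dummy-load port with its knob up, and the gap screw was seated and then backed off 1.57 rad (a quarter turn). The gripper is still holding the screw's head, and the job is handed in at about 26 s of the 61 s allowed.

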